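# Square the soldering block into the corner stop

### The arm

A 7-joint arm with a two-finger parallel gripper is mounted at the origin on the work surface. World frame = base frame: x ahead of the robot, y to its left, z up, the work surface at z = 0. Lengths are in m, angles in rad, forces in N, time in s.
With the tool pointing down it reaches from about 0.4 to 0.85 m from the base axis. Payload 10.4 kg.
Tool frame: the origin (TCP) lies at the centre of the arm's flange, where the gripper is bolted on; the fingertips stand 173 mm ahead of it and the grasp point (between the pads) lies 155 mm ahead of it (manip.nose_length is the distance from the TCP to the fingertips, in m); z points along the fingers, x is the direction in which the jaws open and shut, and the axes are right-handed (so a half turn about z gives the same grasp; the last joint's range is limited). The gripper opens to 85 mm and grips with 20 to 120 N. Pads are 22 mm wide; open, the fingers measure 114 mm over their backs; the gripper's body (76 mm by 85 mm) begins 54 mm behind the grasp point. The pads swing forward as they close: fully open they stand 13 mm farther back than shut.
Start: joints at [-0.023, 0.332, -0.065, 1.46, 0.022, 1.35, -0.088], TCP at [0.625, 0, 0.405] pointing down, gripper open.
Joint ranges: [-2.6, 2.6], [-0.5, 2.12], [-1.47, 1.34], [0.16, 2.42], [-1.27, 4.41], [0.06, 2.06], [-2.6, 2.6]. Speed limits (rad/s): [2.22, 2.22, 2.79, 2.79, 3.14, 3.14, 3.14].

### API

Orientations are given as a unit quaternion [x, y, z, w].
In Python, from workcell import status, cams, order, manip gives the robot as it stands.
- The arm moves only by the tool servo_tool, never from a script. Its argument "motion" is a list that holds one entry, the list of rows, each a list of 6 numbers: the shift along the tool's x, y, z in units of 50 mm (1.0 is 50 mm), then the turn, a rotation vector about the tool's x, y, z in units of 5 degrees (1.0 is 5 degrees). In form: [[[x, y, z, ax, ay, az], ...]]. A call has 1 to 12 rows; each row shifts and turns the pose as measured when the row begins, along the tool's axes as they then stand; what a row does not reach is not made up. A row lasts 1/10 s, in which the tool goes at most 50 mm and 8.59 degrees, less where a joint would pass 70% of its speed; a pose out of reach is approached as far as the arm can. A call is refused whole if a number of a shift passes 1 or a number of a turn 1, either way. A call with a gripper value outside its range is refused whole. "jaw" is the closure in counts, from 0 (fully open) to 255 (shut), set as the call begins (left out, the last holds). The fingers move at their own pace and stop on an object; "force" is the grip in N (left out, the last holds). Time passes only in rows, so rows that do not move let the fingers close. It gives the time, the measured TCP pose, the force and the opening at its end, in the units of the state.
- status.get_obs(): the state, without advancing time (a new reading comes with each control period).
- cams.camera(name): name is "scene" or "side" or "wrist"; returns a dict with "color" (400x640x3 uint8, red, green, blue), "vertical_fov" (degrees; the focal length in pixels is half the picture's height over the tangent of half this angle, whatever the lens; pixels are square), "cx", "cy" (the principal point, pixels), "k1" (the pictures are not rectified: a ray, as slopes to the right and down, at radius r is drawn at 1 + k1 r^2 times it, then the intrinsics apply), "extrinsics" (4x4, takes a point from camera to world coordinates). Camera axes: x right, y down, z forward; pixel columns grow to the right and rows downward; lengths in m; the calibration is good to about 2 mm. A picture is of the moment at which its call begins. There is no depth.
- order.hand_in(): hands the job in, once; it reports no verdict.
The state is a dict: "clock": time; "joint_pos": joint angles; "joint_velocities": joint speeds; "tau": joint torques, N m; "position": TCP position; "ee_rot": TCP orientation; "ft_force": force on the tool from outside, world axes, zero at the start; "torque": the same for the moment, N m; "grip_width": opening from 0.0 (shut) to 1.0 (fully open).
Only numpy, scipy, OpenCV 4.12 (cv2) and the standard library are available. Lean on these libraries where they do the work, as an engineer would, in place of code of your own. Each camera call takes 0.05 s, during which the arm holds its last target.

### The job

Push the dark soldering block along the light board, with the fingers only, until its long side lies flush against the steel back rail and its end is snug against the steel end stop. Do not pick up or tip the block: it must slide, with the brass ring riding on top of it untouched. Leave the jar, the steel bench block and the pliers where they are, and finish with the hand clear.

Things in the scene. Friction and masses are not known exactly. Their poses are not given: they have to be found in the camera images.
- corner (a point): Inside corner where the long steel back rail meets the short steel end stop, on the board's top. x points away from the robot's side squarely into the rail, y along the rail into the stop, z up. Rail's inner face: plane x = 0, y from 0 to -330 mm. Stop's inner face: plane y = 0, x from 0 to -100 mm. Both 14 mm thick, 20 mm high above the board, rigid. Place varies, turned up to 0.25 rad.
- station: The fixed light board carrying rail and stop; origin on the bench right under the corner, same axes. Board 8 mm thick, from x = -280 to +140 mm and y = -460 to +100 mm, flat and free before the rail. Behind the rail, x = +80 to +120 mm and y = -195 to +65 mm, a torch lies fixed in a cradle, up to 55 mm above the bench.
- slab_mid (a point): Centre (half-way up) of the dark soldering block: a loose flat slab 96 mm (x) by 130 mm (y, the long way) by 25 mm high, 0.36 to 0.65 kg, on the board, clear of rail and stop, turned up to 0.4 rad from the rail. Home, its centre is 48 mm from the rail's inner face and 65 mm from the stop's. It slides with about 2 to 5 N.
- slab: The same soldering block; origin at the centre of its underside, same axes.
- ring_mid (a point): Centre of the brass ring band, 26 mm outside diameter, 9 mm high, 14 g, lying loose and flat on the top face of the soldering block (17 mm above the block's centre when in place), not always in the middle.
- jar: Small closed glass jar with steel lid, 54 mm diameter, 52 mm high, standing on the board; origin at the centre of its underside. Bystander; it swaps places with the bench block.
- benchblock: Bare steel bench block, 50 x 50 x 18 mm, loose on the board; origin at the centre of its underside. Bystander; it swaps places with the jar.
- pliers: Small pliers with green handles lying flat on the board, about 125 mm long (x, jaws to +x), 45 mm wide, 12 mm high; origin under the middle. Bystander.
Things that resemble listed ones, but are neither listed nor needed, are in the scene too. What is shaped like the slab but pink is not meant.

How it is judged:
At the end, for the whole second after the job is handed in: The block lies flat on the board and at rest, its long side within 3.5 mm of the back rail and its end within 3.5 mm of the end stop, parallel to the rail within 0.045 rad, with the ring still lying flat on top of it; jar, bench block and pliers within 15 mm of where they were (x of slab_mid in the frame of corner between -0.0515 and -0.044 m and y of slab_mid in the frame of corner between -0.0685 and -0.061 m and angle between the y axis of slab_mid and the y axis of corner, either way round below 0.045 rad and z of slab_mid in the frame of corner between 0.009 and 0.016 m and linear speed of slab below 0.01 m/s and z of ring_mid in the frame of slab_mid between 0.013 and 0.021 m and angle between ring_mid's own z axis and vertical below 0.15 rad and not (distance of any of jar, benchblock, pliers from where it was at the start of the episode above 0.015 m)); the robot touches nothing.
It fails at once if the arm or the body of the gripper, not the fingers, pushes the soldering block (contact force between the arm and slab above 1 N).
It fails at once if the soldering block is lifted (by more than 6 mm) or tipped (by more than 0.1 rad) (z of slab_mid in the frame of corner above 0.0185 m or angle between slab_mid's own z axis and vertical above 0.1 rad).
It fails at once if the ring comes off the top of the block or is lifted from it (z of ring_mid in the frame of slab_mid below 0.011 m or z of ring_mid in the frame of slab_mid above 0.025 m).
It fails at once if the robot touches the ring (contact force between any of the fingers, the arm and ring above 0.3 N).
It fails at once if jar, bench block or pliers moved more than 15 mm (distance of any of jar, benchblock, pliers from where it was at the start of the episode above 0.015 m).
It also fails if it takes over 58 s, if anything falls off the work surface, if the arm or the gripper's body presses on something with over 40 N, if the wrist force passes 120 N, or if a joint passes its speed limit or range.

## Working session

There is one attempt and no reset: what is moved stays moved. The work goes in short steps, Python scripts to look and compute and a tool call to move; the robot and the scene stay as the last step left them, time stands still between calls to the robot, and variables do not carry over. Pictures are saved under pics/ and viewed, and the job is handed in when it is done.

Besides the shell and the picture viewer there is one more tool, called after "Call:" by a JSON object that holds its "api" and its "payload", one argument or row to a line. servo_tool: Moves the arm, as the interface text tells. Its arguments: {"type":"object","properties":{"motion":{"type":"array","items":{"type":"array","items":{"type":"array","items":{"type":"number"}}}},"jaw":{"type":"number"},"force":{"type":"number"}},"required":["motion"]}

```bash
ls; mkdir -p pics
python3 - <<'E'
from workcell import status,cams,order,manip
import cv2
o=status.get_obs();print(o['clock'],o['position'],o['ee_rot'],manip.nose_length)
for n in['scene','side','wrist']:
    c=cams.camera(n);cv2.imwrite(f'pics/{n}0.png',c['color'][:,:,::-1]);print(n,c['vertical_fov'],c['cx'],c['cy'],c['k1'],c['extrinsics'].round(3).tolist() if hasattr(c['extrinsics'],'round') else c['extrinsics'])
E
```

```text
pics
0.0 [ 6.24869695e-01 -8.53743670e-06  4.03914387e-01] [ 9.99999744e-01  7.90848607e-06 -7.14574113e-04  4.80304376e-05] 0.1734
scene 53.22163292862762 324.7026971855153 196.18518017334765 -0.057011542077751845 [[0.836, 0.409, -0.367, 0.832], [0.549, -0.609, 0.573, -0.554], [0.011, -0.68, -0.733, 0.7], [0.0, 0.0, 0.0, 1.0]]
side 57.779886636598235 321.7236762884028 198.737056177606 -0.0021737737358793244 [[0.977, -0.112, 0.184, 0.316], [-0.215, -0.543, 0.812, -0.792], [0.009, -0.832, -0.554, 0.581], [0.0, 0.0, 0.0, 1.0]]
wrist 61.664920999722746 322.6549901958182 198.76840738814363 -0.06615741008370575 [[1.0, 0.0, -0.001, 0.625], [-0.0, -0.946, -0.323, 0.083], [-0.001, 0.323, -0.946, 0.373], [0.0, 0.0, 0.0, 1.0]]
```

View pics/scene0.png

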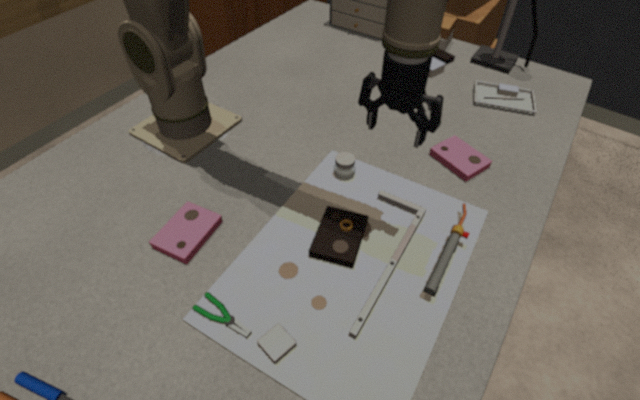

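View pics/side0.png

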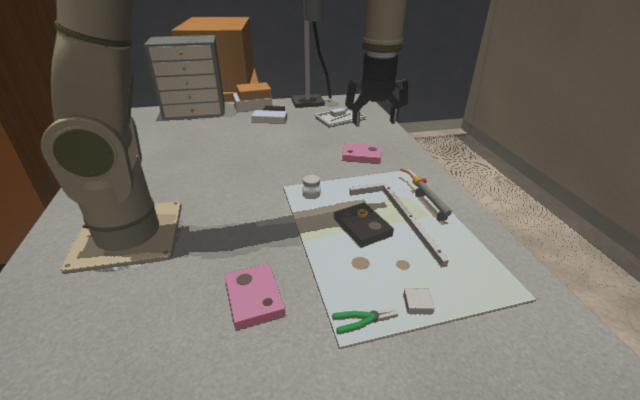

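View pics/wrist0.png

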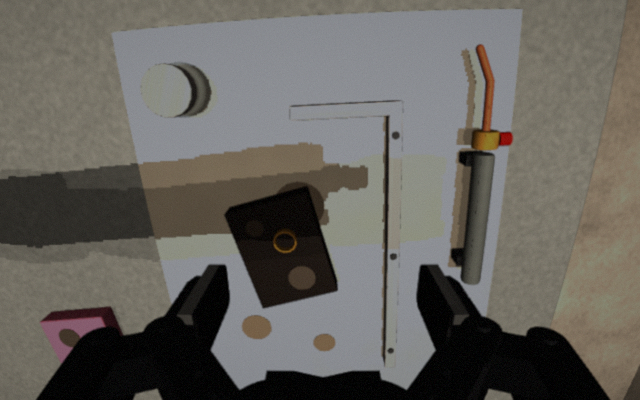

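The wrist view shows everything: the stop's top edge runs at about (290-400, 105), the rail's inner edge at u≈387, the slab is centred near (283, 247) and turned, and the ring is at (285, 241). The jar is at (167, 90). The board's pliers and bench block are out of view. I'll enlarge the crops next.

Run:
```python
import cv2,numpy as np
im=cv2.imread('pics/wrist0.png')
def crop(n,x0,y0,x1,y1,s):
    c=im[y0:y1,x0:x1].astype(float);c=np.clip(255*(c/255)**0.6,0,255).astype('uint8')
    cv2.imwrite(n,cv2.resize(c,None,fx=s,fy=s,interpolation=cv2.INTER_CUBIC))
crop('pics/c1.png',215,175,345,315,4)
crop('pics/c2.png',280,90,420,190,5)
crop('pics/c3.png',350,270,420,380,5)
```

```text
(no output)
```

View pics/c1.png

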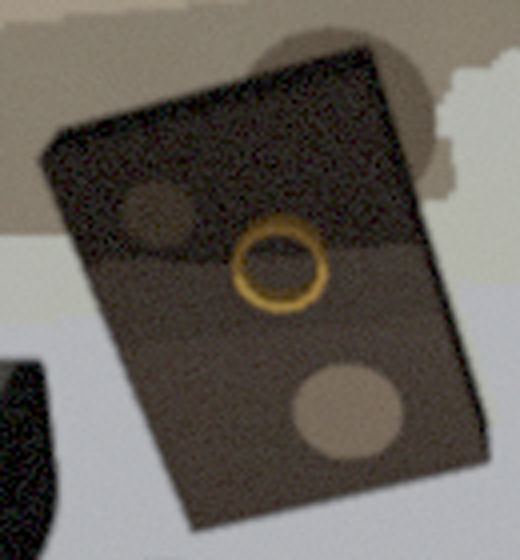

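View pics/c2.png

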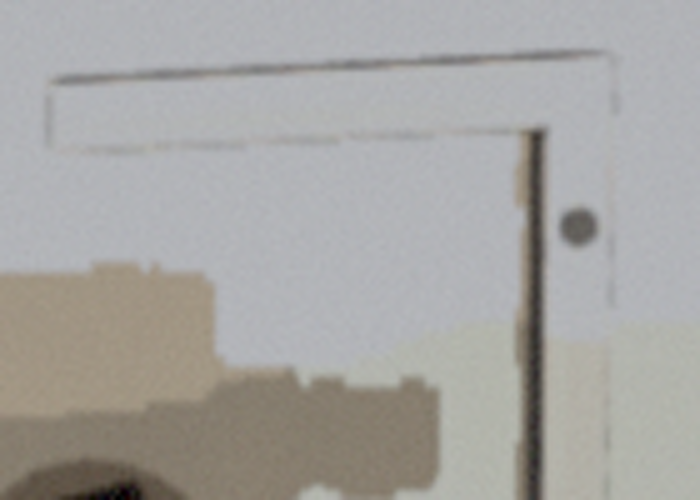

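View pics/c3.png

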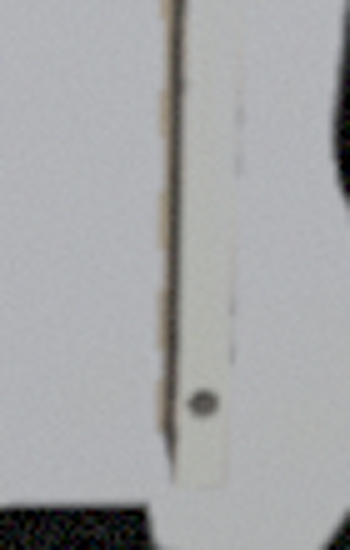

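```bash
cat > h.py <<'E'
import numpy as np,cv2
from scipy.optimize import least_squares
def cam(c):
    f=200/np.tan(np.radians(c['vertical_fov'])/2);E=np.array(c['extrinsics'])
    return dict(f=f,cx=c['cx'],cy=c['cy'],k1=c['k1'],E=E)
def proj(m,P):
    P=np.atleast_2d(P);q=(P-m['E'][:3,3])@m['E'][:3,:3];s=q[:,:2]/q[:,2:];r2=(s**2).sum(1,keepdims=True)
    return s*(1+m['k1']*r2)*m['f']+[m['cx'],m['cy']]
def back(m,uv,z):
    d=(np.atleast_2d(uv)-[m['cx'],m['cy']])/m['f'];s=d.copy()
    for _ in range(20): s=d/(1+m['k1']*(s**2).sum(1,keepdims=True))
    r=np.c_[s,np.ones(len(s))]@m['E'][:3,:3].T;o=m['E'][:3,3]
    return o+r*((np.reshape(z,(-1,1))-o[2])/r[:,2:])
def fitslab(m,uv,loc,x0):
    # loc: local coords (x,y in half-sizes +-1, z abs)
    loc=np.array(loc,float)*[.048,.065,1]
    def w(p):
        c,s=np.cos(p[2]),np.sin(p[2]);return np.c_[p[0]+c*loc[:,0]-s*loc[:,1],p[1]+s*loc[:,0]+c*loc[:,1],loc[:,2]]
    r=least_squares(lambda p:(proj(m,w(p))-uv).ravel(),x0);return r.x,r.fun.reshape(-1,2)
E
python3 - <<'E'
from h import *
from workcell import cams
m=cam(cams.camera('wrist'))
c1=lambda x,y:(215+x/4,175+y/4); c2=lambda x,y:(280+x/5,90+y/5)
uv=np.array([c1(193,530),c1(40,160),c1(62,130),c1(372,48),c1(488,462)])
p,r=fitslab(m,uv,[(-1,-1,.033),(-1,1,.033),(-1,1,.008),(1,1,.008),(1,-1,.033)],[.58,.05,.3])
print('slab',p,r.round(1).tolist())
R=back(m,[c2(546,130),(385,367),c2(545,490),c2(50,151),c2(530,131)],.028);print(R)
d=R[0]-R[1];yaw=-np.arctan2(d[0],d[1]);d2=R[4]-R[3];print('yaw rail',yaw,'stop',np.arctan2(d2[1],d2[0]),np.hypot(*d[:2]))
print('ring',back(m,[c1(281,264)],.0375))
print('jar',back(m,[(167,90)],.06))
o=R[0];c,s=np.cos(yaw),np.sin(yaw);q=p[:2]-o[:2];print('slab in corner',[c*q[0]+s*q[1],-s*q[0]+c*q[1]],p[2]-yaw)
s=cam(cams.camera('scene'));print(proj(s,R), proj(s,[[p[0],p[1],.033]]))
print('block/pliers',back(s,[(277,338)],.026),back(s,[(228,318),(195,309),(248,334)],.014))
t=cam(cams.camera('side'));print(proj(t,R)); print('block',back(t,[(419,297)],.026),back(t,[(373,315)],.014))
E
```

```text
slab [ 0.5797337  -0.10121543  0.27261552] [[-0.6, 2.3], [-1.1, -0.5], [-0.7, -0.9], [0.7, -1.6], [1.7, 1.6]]
[[ 0.69157381  0.05339281  0.028     ]
 [ 0.70824842 -0.27418952  0.028     ]
 [ 0.6959752  -0.02265464  0.028     ]
 [ 0.59132907  0.04905255  0.028     ]
 [ 0.68833883  0.05317381  0.028     ]]
yaw rail 0.050858134383198764 stop 0.04245743452624946 0.32800644191310463
ring [[ 0.58290722 -0.08119433  0.0375    ]]
jar [[0.48314521 0.08025942 0.06      ]]
slab in corner [np.float64(-0.1195551953801645), np.float64(-0.14872280193315998)] 0.22175739033939212
[[418.01003843 209.54765921]
 [349.19041834 330.32939868]
 [405.11399173 232.87931364]
 [377.65358203 192.56597981]
 [416.64964914 209.00284906]] [[339.31596532 231.74980593]]
block/pliers [[ 0.61049944 -0.35509152  0.026     ]] [[ 0.50865357 -0.37169581  0.014     ]
 [ 0.44530441 -0.39300033  0.014     ]
 [ 0.55909369 -0.37459091  0.014     ]]
[[383.15857059 184.87143269]
 [442.65337584 260.12981803]
 [394.3698425  198.80137303]
 [350.66844478 189.30759524]
 [382.14059431 185.02552322]]
block [[ 0.61285044 -0.35874567  0.026     ]] [[ 0.51394383 -0.3720826   0.014     ]]
```

Estimates: corner at (0.692, 0.053) with yaw of about 0.048. The slab is at (0.580, −0.101) with yaw 0.27. My plan is to use the part-open fingers as a two-point pusher, first towards the rail, then towards the stop. The first move goes to the slab's −x side, still at height.

Call:
{"api": "servo_tool", "payload": {
  "motion": [
    [[-0.28, 0.2, 0.29, 0, 0, 0], [-0.28, 0.2, 0.29, 0, 0, 0], [-0.28, 0.2, 0.29, 0, 0, 0], [-0.28, 0.2, 0.29, 0, 0, 0], [-0.28, 0.2, 0.29, 0, 0, 0], [-0.28, 0.2, 0.29, 0, 0, 0], [-0.28, 0.2, 0.29, 0, 0, 0], [-0.28, 0.2, 0.29, 0, 0, 0], [-0.28, 0.2, 0.29, 0, 0, 0], [-0.28, 0.2, 0.29, 0, 0, 0]]
  ],
  "jaw": 105,
  "force": 40
}}

```text
clock: 1.3
position: [0.4813, -0.1016, 0.2555]
ee_rot: [1.0, 0.002, 0.002, -0.0]
ft_force: [-0.1, -0.4, -0.4]
grip_width: 0.586
```

Call:
{"api": "servo_tool", "payload": {
  "motion": [
    [[0, 0, 0, 0, 0, 1], [0, 0, 0, 0, 0, 1], [0, 0, 0, 0, 0, 1], [0, 0, 0, 0, 0, 1], [0, 0, 0, 0, 0, 1], [0, 0, 0, 0, 0, 1], [0, 0, 0, 0, 0, 1], [0, 0, 0, 0, 0, 1], [0, 0, 0, 0, 0, 1], [0, 0, 0, 0, 0, 1], [0, 0, 0, 0, 0, 1], [0, 0, 0, 0, 0, 1]]
  ]
}}

```text
clock: 2.5
position: [0.4782, -0.1038, 0.2536]
ee_rot: [0.855, -0.518, 0.0, -0.001]
ft_force: [-0.5, 0.1, 0.1]
grip_width: 0.589
```

Call:
{"api": "servo_tool", "payload": {
  "motion": [
    [[0, 0, 0, 0, 0, 1], [0, 0, 0, 0, 0, 1], [0, 0, 0, 0, 0, 1], [0, 0, 0, 0, 0, 1], [0, 0, 0, 0, 0, 1], [0, 0, 0, 0, 0, 0.45], [0, 0, 0, 0, 0, 0]]
  ]
}}

```text
clock: 3.2
position: [0.4783, -0.1037, 0.2541]
ee_rot: [-0.701, 0.713, -0.0, 0.001]
ft_force: [0.2, 0.4, -0.2]
grip_width: 0.588
```

Call:
{"api": "servo_tool", "payload": {
  "motion": [
    [[0, 0, 0, 0, 0, -0.7], [0, 0, 0, 0, 0, 0]]
  ]
}}

```text
clock: 3.4
position: [0.4783, -0.1037, 0.2542]
ee_rot: [0.724, -0.69, 0.0, -0.001]
ft_force: [0.0, -0.7, -0.2]
grip_width: 0.586
```

```bash
cat > look.py <<'E'
import sys,cv2
from workcell import cams,status
from h import *
n,tag=sys.argv[1:3]
c=cams.camera(n);im=c['color'][:,:,::-1].copy()
if len(sys.argv)>3:
    x0,y0,x1,y1,s=map(int,sys.argv[3:]);im=im[y0:y1,x0:x1]
    im=cv2.resize(im,None,fx=s,fy=s,interpolation=cv2.INTER_CUBIC)
im=np.clip(255*(im/255.)**0.6,0,255).astype('uint8')
cv2.imwrite(f'pics/{tag}.png',im)
q=status.get_obs()['ee_rot'];x,y,z,w=q
print('yaw',np.arctan2(2*(x*y+z*w),1-2*(y*y+z*z)),status.get_obs()['position'])
E
python3 look.py wrist w1
```

```text
yaw -1.5242280617093986 [ 0.47832913 -0.10364738  0.25414679]
```

View pics/w1.png

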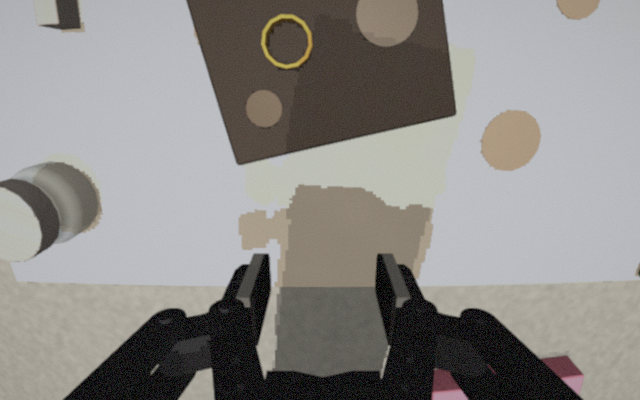

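The view shows the slab ahead of the fingers: its near edge runs (238,163)–(455,115) and the ring is at (287,41). The jar is well to the left. I'll descend.

Call:
{"api": "servo_tool", "payload": {
  "motion": [
    [[0, 0, 0.2, 0, 0, 0], [0, 0, 0.2, 0, 0, 0], [0, 0, 0.2, 0, 0, 0], [0, 0, 0.2, 0, 0, 0], [0, 0, 0.2, 0, 0, 0], [0, 0, 0.2, 0, 0, 0], [0, 0, 0.12, 0, 0, 0], [0, 0, 0, 0, 0, 0]]
  ]
}}

```text
clock: 4.25
position: [0.4777, -0.1035, 0.1807]
ee_rot: [0.723, -0.691, -0.001, -0.0]
ft_force: [0.7, -0.4, -1.7]
grip_width: 0.59
```

```bash
python3 look.py side s1 260 120 480 280 3
```

```text
yaw -1.5267052683761582 [ 0.47784036 -0.1035098   0.18112716]
```

View pics/s1.png

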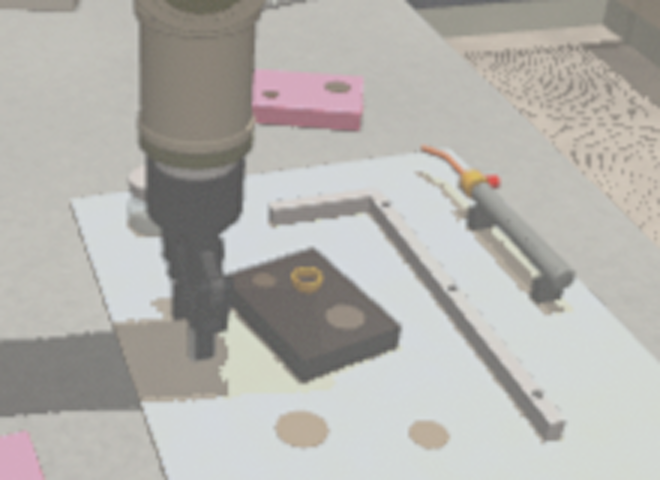

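Call:
{"api": "servo_tool", "payload": {
  "motion": [
    [[0, -0.1, -0.06, 0, 0, 0], [0, -0.1, 0, 0, 0, 0], [0, -0.1, 0, 0, 0, 0], [0, -0.1, 0, 0, 0, 0], [0, -0.1, 0, 0, 0, 0], [0, -0.1, 0, 0, 0, 0], [0, -0.1, 0, 0, 0, 0], [0, -0.1, 0, 0, 0, 0], [0, -0.1, 0, 0, 0, 0], [0, -0.1, 0, 0, 0, 0]]
  ]
}}

```text
clock: 5.3
position: [0.5315, -0.1006, 0.1854]
ee_rot: [0.723, -0.691, -0.001, -0.0]
ft_force: [-3.6, 2.2, 2.8]
grip_width: 0.585
```

```bash
python3 look.py side s2 260 120 480 280 3;python3 look.py wrist w2
```

```text
yaw -1.5256926965665523 [ 0.53231271 -0.10052429  0.18557139]
yaw -1.525805936431495 [ 0.53208448 -0.100694    0.1855698 ]
```

View pics/s2.png

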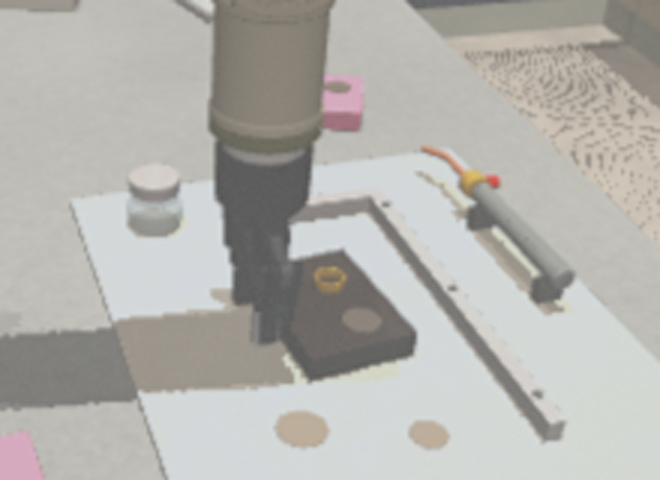

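View pics/w2.png

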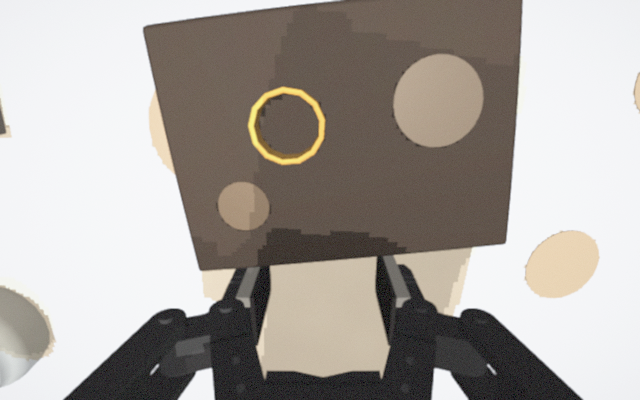

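It's working: the slab's edge is now turned only about 0.08 against the fingers, and the ring is untouched at (287,126). I'll keep pushing.

Call:
{"api": "servo_tool", "payload": {
  "motion": [
    [[0.02, -0.1, 0, 0, 0, 0], [0.02, -0.1, 0, 0, 0, 0], [0.02, -0.1, 0, 0, 0, 0], [0.02, -0.1, 0, 0, 0, 0], [0, -0.1, 0, 0, 0, 0], [0, -0.1, 0, 0, 0, 0], [0, -0.1, 0, 0, 0, 0], [0, -0.1, 0, 0, 0, 0], [0, -0.06, 0, 0, 0, 0]]
  ]
}}

```text
clock: 6.3
position: [0.5782, -0.1039, 0.1854]
ee_rot: [0.722, -0.692, -0.001, 0.0]
ft_force: [-4.2, 0.1, 4.4]
grip_width: 0.585
```

```bash
python3 look.py side s3 260 120 480 280 3;python3 look.py wrist w3
```

```text
yaw -1.5273304135868806 [ 0.57850373 -0.10380597  0.18540265]
yaw -1.5272897337205606 [ 0.57836821 -0.10378171  0.18542733]
```

View pics/s3.png

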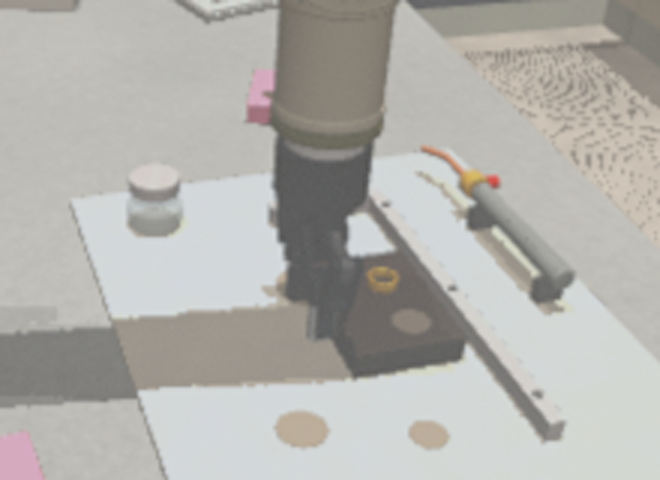

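View pics/w3.png

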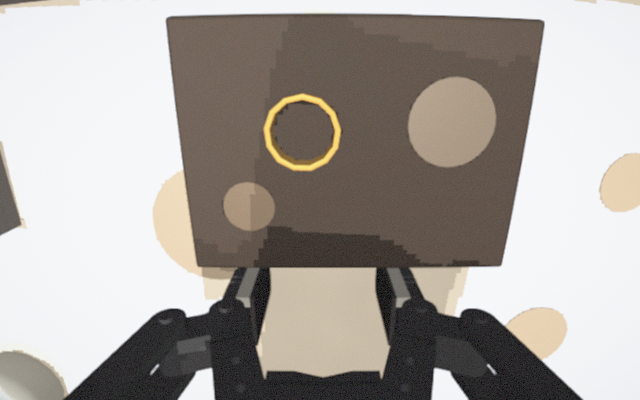

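Run:
```python
from h import *
from workcell import cams
m=cam(cams.camera('wrist'))
P=back(m,[(198,266),(502,265),(544,22),(167,17)],.033);print(P)
c,s=np.cos(.048),np.sin(.048);q=P[:,:2]-[.692,.053];print(np.c_[c*q[:,0]+s*q[:,1],-s*q[:,0]+c*q[:,1]].round(4)*1000)
d=P[0]-P[1];print(np.arctan2(-d[0],d[1]))
```

```text
[[ 0.58815015 -0.051696    0.033     ]
 [ 0.59400499 -0.17901587  0.033     ]
 [ 0.68670299 -0.17455785  0.033     ]
 [ 0.68182059 -0.04775634  0.033     ]]
[[-108.8  -99.6]
 [-109.  -227. ]
 [ -16.2 -227. ]
 [ -15.  -100.2]]
0.04595288047196022
```

The slab is squared up, with about 13 mm left to the rail. I'll press on gently.

Call:
{"api": "servo_tool", "payload": {
  "motion": [
    [[0, -0.1, 0, 0, 0, 0], [0, -0.08, 0, 0, 0, 0], [0, -0.06, 0, 0, 0, 0], [0, -0.04, 0, 0, 0, 0]]
  ]
}}

```text
clock: 6.85
position: [0.5922, -0.1033, 0.1853]
ee_rot: [0.722, -0.692, -0.002, 0.001]
ft_force: [-14.8, 0.1, 10.1]
grip_width: 0.589
```

Call:
{"api": "servo_tool", "payload": {
  "motion": [
    [[0, -0.04, 0, 0, 0, 0]]
  ]
}}

```text
clock: 6.95
position: [0.593, -0.1035, 0.185]
ee_rot: [0.722, -0.692, -0.003, 0.002]
ft_force: [-19.0, 0.1, 12.2]
grip_width: 0.59
```

Call:
{"api": "servo_tool", "payload": {
  "motion": [
    [[0, -0.04, 0, 0, 0, 0]]
  ]
}}

```text
clock: 7.05
position: [0.5938, -0.1035, 0.1847]
ee_rot: [0.722, -0.692, -0.005, 0.004]
ft_force: [-14.9, 0.2, 10.1]
grip_width: 0.593
```

The force shows the slab is against the rail. I'll back off, raise the hand, go over to the −y end and turn back.

Call:
{"api": "servo_tool", "payload": {
  "motion": [
    [[0, 0.2, 0, 0, 0, 0], [0, 0.2, 0, 0, 0, 0], [0, 0.2, 0, 0, 0, 0], [0, 0, -0.4, 0, 0, 0], [0, 0, -0.4, 0, 0, 0], [0, 0, -0.4, 0, 0, 0], [0, 0, -0.4, 0, 0, 0], [0, 0, 0, 0, 0, 0]]
  ]
}}

```text
clock: 7.85
position: [0.5609, -0.105, 0.2682]
ee_rot: [0.722, -0.692, -0.003, 0.002]
ft_force: [0.0, 0.7, -0.0]
grip_width: 0.585
```

Call:
{"api": "servo_tool", "payload": {
  "motion": [
    [[0.26, -0.19, 0, 0, 0, -1], [0.2, -0.19, 0, 0, 0, 0], [0.26, -0.19, 0, 0, 0, 0], [0.26, -0.19, 0, 0, 0, 0], [0.26, -0.19, 0, 0, 0, 0], [0.26, -0.19, 0, 0, 0, 0], [0.26, -0.19, 0, 0, 0, 0], [0.26, -0.19, 0, 0, 0, 0], [0.26, -0.19, 0, 0, 0, 0], [0, 0, 0, 0, 0, 0]]
  ]
}}

```text
clock: 8.85
position: [0.659, -0.2102, 0.2616]
ee_rot: [0.753, -0.658, -0.003, 0.001]
ft_force: [-1.1, -1.2, -0.1]
grip_width: 0.584
```

Call:
{"api": "servo_tool", "payload": {
  "motion": [
    [[0, 0, 0, 0, 0, -1], [0, 0, 0, 0, 0, -1], [0, 0, 0, 0, 0, -1], [0, 0, 0, 0, 0, -1], [0, 0, 0, 0, 0, -1], [0, 0, 0, 0, 0, -1], [0, 0, 0, 0, 0, -1], [0, 0, 0, 0, 0, -1], [0, 0, 0, 0, 0, -1], [0, 0, 0, 0, 0, -1], [0, 0, 0, 0, 0, -1], [0, 0, 0, 0, 0, -1]]
  ]
}}

```text
clock: 10.05
position: [0.6513, -0.2011, 0.2542]
ee_rot: [0.985, -0.17, -0.007, -0.002]
ft_force: [0.4, 0.1, 0.2]
grip_width: 0.59
```

Call:
{"api": "servo_tool", "payload": {
  "motion": [
    [[0, 0, 0, 0, 0, -1], [0, 0, 0, 0, 0, -1], [0, 0, 0, 0, 0, -1], [0, 0, 0, 0, 0, -0.7], [0, 0, 0, 0, 0, 0]]
  ]
}}

```text
clock: 10.55
position: [0.648, -0.1969, 0.2518]
ee_rot: [1.0, 0.001, -0.007, -0.004]
ft_force: [0.2, -0.4, 0.5]
grip_width: 0.587
```

```bash
python3 look.py wrist w4
```

```text
yaw -0.0008436604222197782 [ 0.64797641 -0.19680827  0.2518142 ]
```

View pics/w4.png

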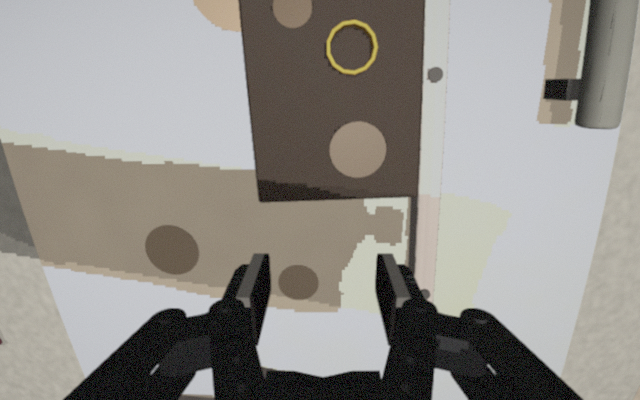

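The slab looks flush along the rail, whose inner edge is at u≈420, and the ring at (352,47) is fine. I'll correct the yaw and tilt, move back 20 mm and descend.

Call:
{"api": "servo_tool", "payload": {
  "motion": [
    [[0.08, 0.2, 0, -0.1, 0.15, -0.5], [0, 0.2, 0, 0, 0, 0], [0, 0, 0, 0, 0, 0]]
  ]
}}

```text
clock: 10.9
position: [0.6517, -0.2163, 0.2512]
ee_rot: [1.0, 0.019, -0.001, -0.0]
ft_force: [-0.3, -1.0, 0.3]
grip_width: 0.585
```

Call:
{"api": "servo_tool", "payload": {
  "motion": [
    [[0, 0, 0.2, 0, 0, 0], [0, 0, 0.2, 0, 0, 0], [0, 0, 0.2, 0, 0, 0], [0, 0, 0.2, 0, 0, 0], [0, 0, 0.2, 0, 0, 0], [0, 0, 0.15, 0, 0, 0], [0, 0, 0.08, 0, 0, 0], [0, 0, 0, 0, 0, 0]]
  ]
}}

```text
clock: 11.7
position: [0.6506, -0.2143, 0.1819]
ee_rot: [1.0, 0.018, -0.003, -0.001]
ft_force: [0.3, 0.5, 0.4]
grip_width: 0.588
```

```bash
python3 look.py side s5 260 120 480 280 3;python3 look.py wrist w5
```

```text
yaw 0.03597314061520798 [ 0.65073013 -0.21439725  0.18228303]
yaw 0.03591896834465326 [ 0.65087236 -0.21447774  0.18279178]
```

View pics/s5.png

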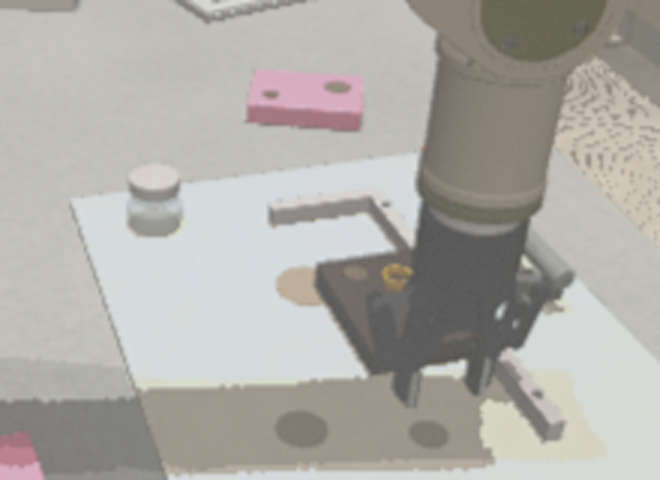

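View pics/w5.png

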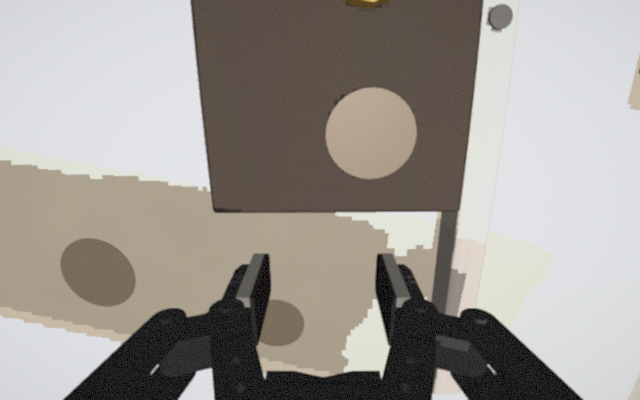

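The slab's end is at v≈211, parallel to the fingers and 5 mm off centre as intended. Now I'll push along the rail.

Call:
{"api": "servo_tool", "payload": {
  "motion": [
    [[0, -0.1, -0.04, 0, 0, -0.14], [0, -0.1, 0, 0, 0, 0], [0, -0.1, 0, 0, 0, 0], [0, -0.1, 0, 0, 0, 0], [0, -0.1, 0, 0, 0, 0], [0, -0.1, 0, 0, 0, 0], [0, -0.1, 0, 0, 0, 0], [0, -0.1, 0, 0, 0, 0], [0, -0.1, 0, 0, 0, 0], [0, -0.1, 0, 0, 0, 0], [0, -0.1, 0, 0, 0, 0], [0, -0.1, 0, 0, 0, 0]]
  ]
}}

```text
clock: 13.0
position: [0.6481, -0.1521, 0.1873]
ee_rot: [1.0, 0.023, -0.0, 0.001]
ft_force: [0.3, -2.7, -0.6]
grip_width: 0.591
```

```bash
python3 look.py wrist w6;python3 look.py side s6 260 120 480 280 3
```

```text
yaw 0.04791684018952546 [ 0.64823055 -0.15082875  0.18730413]
yaw 0.04828824391781819 [ 0.64827083 -0.15099292  0.18729958]
```

View pics/w6.png

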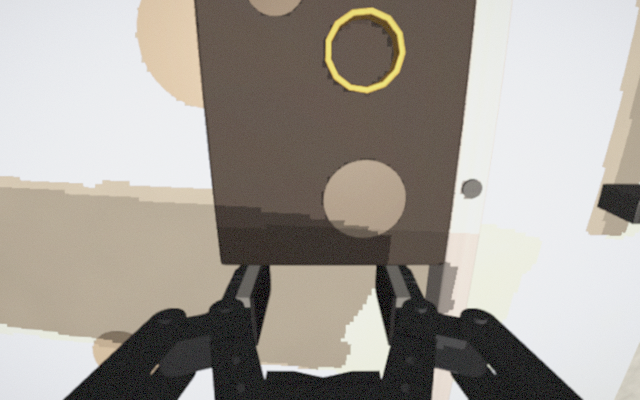

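View pics/s6.png

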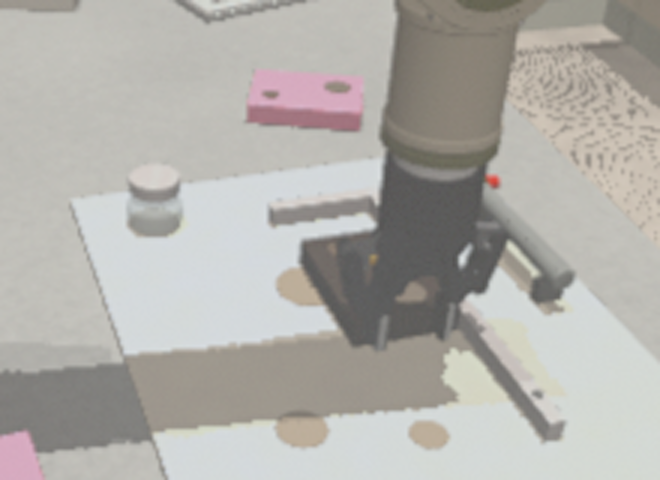

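Contact is made and the slab follows along the rail, with about 60 mm left.

Call:
{"api": "servo_tool", "payload": {
  "motion": [
    [[0, -0.1, 0, 0, 0, 0], [0, -0.1, 0, 0, 0, 0], [0, -0.1, 0, 0, 0, 0], [0, -0.1, 0, 0, 0, 0], [0, -0.1, 0, 0, 0, 0], [0, -0.1, 0, 0, 0, 0], [0, -0.1, 0, 0, 0, 0], [0, -0.1, 0, 0, 0, 0], [0, -0.1, 0, 0, 0, 0], [0, -0.06, 0, 0, 0, 0]]
  ]
}}

```text
clock: 14.1
position: [0.6457, -0.0998, 0.1873]
ee_rot: [1.0, 0.024, -0.0, 0.001]
ft_force: [-0.6, -3.1, 0.2]
grip_width: 0.59
```

```bash
python3 look.py wrist w7;python3 look.py scene s7 300 100 500 280 4
```

```text
yaw 0.04785522623071528 [ 0.64570489 -0.09925606  0.18730626]
yaw 0.047863917246350515 [ 0.64570655 -0.09946293  0.1872967 ]
```

View pics/w7.png

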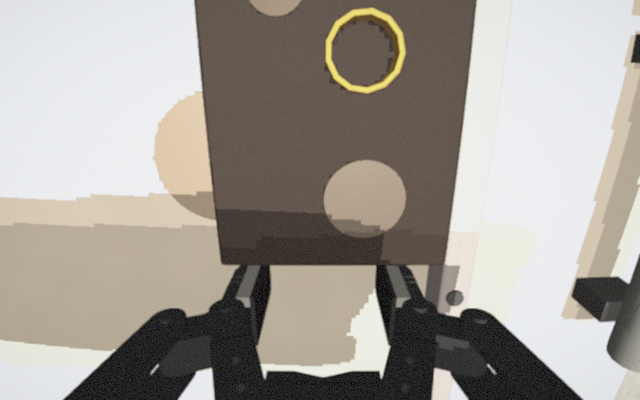

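View pics/s7.png

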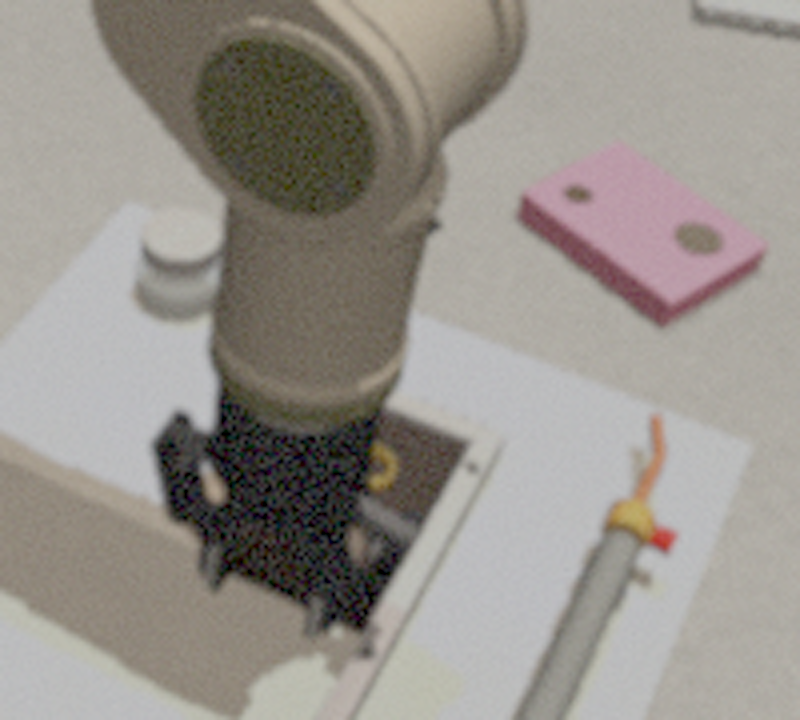

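Close to the stop now. I'll use small increments until the force rises.

Call:
{"api": "servo_tool", "payload": {
  "motion": [
    [[0, -0.06, 0, 0, 0, 0], [0, -0.06, 0, 0, 0, 0]]
  ]
}}

```text
clock: 14.4
position: [0.6454, -0.0939, 0.1873]
ee_rot: [1.0, 0.023, -0.0, 0.001]
ft_force: [0.5, -3.8, 1.4]
grip_width: 0.591
```

Call:
{"api": "servo_tool", "payload": {
  "motion": [
    [[0, -0.05, 0, 0, 0, 0]]
  ]
}}

```text
clock: 14.5
position: [0.6453, -0.0915, 0.1873]
ee_rot: [1.0, 0.023, -0.0, 0.001]
ft_force: [0.6, -2.3, -0.1]
grip_width: 0.589
```

Call:
{"api": "servo_tool", "payload": {
  "motion": [
    [[0, -0.05, 0, 0, 0, 0]]
  ]
}}

```text
clock: 14.6
position: [0.6451, -0.089, 0.1873]
ee_rot: [1.0, 0.023, -0.0, 0.001]
ft_force: [-0.4, -4.1, 1.1]
grip_width: 0.588
```

Call:
{"api": "servo_tool", "payload": {
  "motion": [
    [[0, -0.05, 0, 0, 0, 0]]
  ]
}}

```text
clock: 14.7
position: [0.6451, -0.0884, 0.1874]
ee_rot: [1.0, 0.023, -0.0, 0.003]
ft_force: [2.0, -13.8, -1.8]
grip_width: 0.59
```

Call:
{"api": "servo_tool", "payload": {
  "motion": [
    [[0, -0.05, 0, 0, 0, 0]]
  ]
}}

```text
clock: 14.8
position: [0.645, -0.088, 0.1874]
ee_rot: [1.0, 0.022, 0.0, 0.004]
ft_force: [1.3, -10.3, -1.1]
grip_width: 0.587
```

Call:
{"api": "servo_tool", "payload": {
  "motion": [
    [[0, -0.04, 0, 0, 0, 0]]
  ]
}}

```text
clock: 14.9
position: [0.6449, -0.0876, 0.1875]
ee_rot: [1.0, 0.021, 0.0, 0.006]
ft_force: [2.0, -7.3, -0.9]
grip_width: 0.587
```

The force shows the slab is against the stop. I'll back off, raise the hand and look from above.

Call:
{"api": "servo_tool", "payload": {
  "motion": [
    [[0, 0.1, 0, 0, 0, 0], [0, 0.2, 0, 0, 0, 0], [0, 0.2, 0, 0, 0, 0], [0, 0.2, 0, 0, 0, 0], [0, 0, -0.5, 0, 0, 0], [0, 0, -0.5, 0, 0, 0], [0, 0, -0.5, 0, 0, 0], [0, 0, -0.5, 0, 0, 0], [0, 0, -0.5, 0, 0, 0], [0, -0.4, -0.5, 0, 0, 0], [0, -0.4, -0.5, 0, 0, 0], [0, 0, 0, 0, 0, 0]]
  ]
}}

```text
clock: 16.1
position: [0.6442, -0.0882, 0.368]
ee_rot: [1.0, 0.019, -0.001, 0.003]
ft_force: [1.0, 0.5, 0.0]
grip_width: 0.588
```

```bash
python3 look.py wrist w8;python3 look.py scene s8 300 120 480 270 4
```

```text
yaw 0.0363344367622223 [ 0.64376904 -0.08998513  0.36590045]
yaw 0.03492397314031188 [ 0.64338133 -0.0911593   0.36413264]
```

View pics/w8.png

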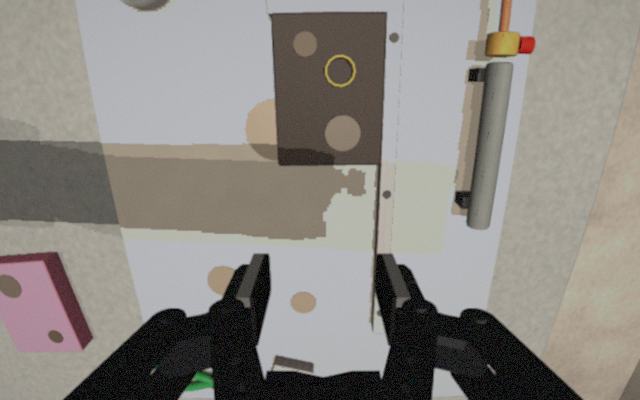

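View pics/s8.png

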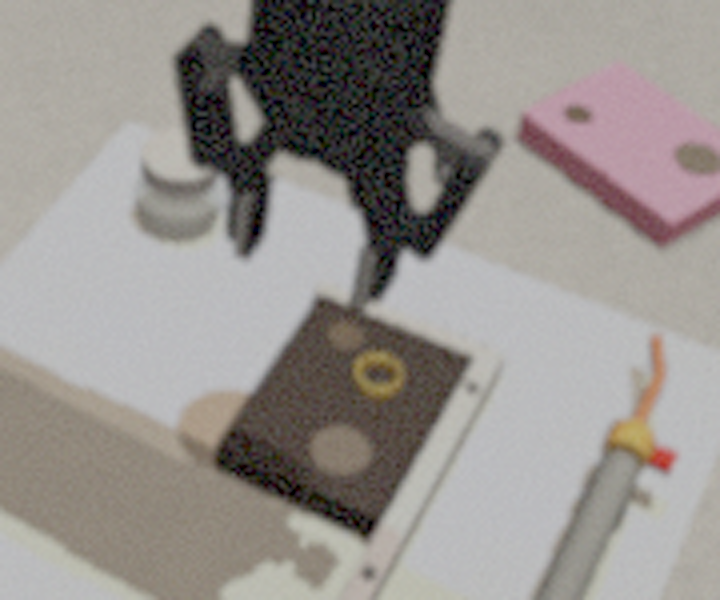

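It looks home on both sides: slab edge u≈385 against the rail, top edge v≈13 against the stop, ring at (340,71). I'll enlarge the gaps to be sure.

```bash
python3 look.py wrist w9 262 0 412 100 5; python3 look.py wrist w10 340 90 420 200 5
```

```text
yaw 0.03405028571142017 [ 0.64314226 -0.09169866  0.36301706]
yaw 0.033608542727238296 [ 0.64303134 -0.09189444  0.36244837]
```

View pics/w9.png

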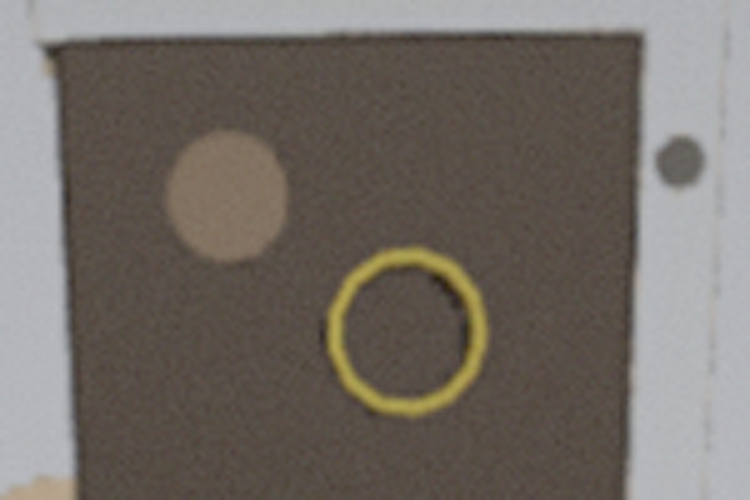

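View pics/w10.png

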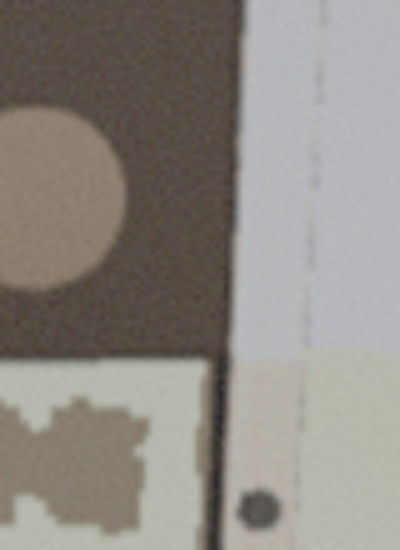

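Run:
```python
from workcell import cams,order,status
import cv2,numpy as np
a=cv2.imread('pics/side0.png').astype(int);c=cams.camera('side');b=c['color'][:,:,::-1].astype(int)
for n,(x0,y0,x1,y1) in dict(jar=(295,170,328,200),pliers=(328,300,400,335),block=(400,283,438,318)).items(): print(n,abs(a-b)[y0:y1,x0:x1].mean().round(2))
print(status.get_obs()['ft_force'],status.get_obs()['clock'])
print(order.hand_in())
```

```text
jar 2.95
pliers 2.74
block 2.94
[ 0.39439356 -0.97305666 -0.71540845] 16.35
the job is handed in; nothing more can be done
None
```

I slid the soldering block into the corner and handed the job in at about 16.4 s. No verdict was reported.

**What I did:** I used the part-open fingers as a two-point pusher. First I squared the block and pushed it against the back rail. Then I pushed it by its end along the rail into the end stop. Finally I backed off and raised the hand clear.

**Last checks:**
- **Contact:** the push force rose from about 4 N to 15–19 N at the rail, and to about 14 N at the stop.
- **Gaps:** the close-up wrist pictures show no visible gap at either side. I estimate under about 1.5 mm at the rail and close to zero at the stop. The block looks parallel to the rail. These are picture estimates; I did not refit the block's final pose.
- **Ring:** it lies flat on top of the block in the final pictures, and the hand stayed clear of it.
- **Bystanders:** the jar, pliers and bench block show only noise-level differences between the first and last side pictures.
- **Hand:** it was well above everything, with no contact force.

No check failed or disagreed.

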